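# Sort sealed slide boxes into full and empty by their weight

## Robot

A 7-joint arm with a two-finger parallel gripper is mounted at the origin on the work surface. World frame = base frame: x ahead of the robot, y to its left, z up, the work surface at z = 0. Lengths are in m, angles in rad, forces in N, time in s.
With the tool pointing down it reaches from about 0.4 to 0.85 m from the base axis. Payload 10.4 kg.
Tool frame: the origin (TCP) lies at the very end of the fingers, on their centre line; the grasp point (between the pads) lies 19 mm behind it; x points along the fingers, z is the direction in which the jaws open and shut, and the axes are right-handed (so a half turn about x gives the same grasp; the last joint's range is limited). The gripper opens to 85 mm and grips with 20 to 120 N. Pads are 22 mm wide; open, the fingers measure 114 mm over their backs; the gripper's body (76 mm by 85 mm) begins 54 mm behind the grasp point. The pads swing forward as they close: fully open they stand 13 mm farther back than shut.
Start: joints at [1.08, 0.332, -0.065, 1.46, 0.022, 1.35, -0.088], TCP at [0.282, -0.558, 0.231] pointing down, gripper open.
Joint ranges: [-2.6, 2.6], [-0.5, 2.12], [-1.47, 1.34], [0.16, 2.42], [-1.27, 4.41], [0.06, 2.06], [-2.6, 2.6]. Speed limits (rad/s): [2.22, 2.22, 2.79, 2.79, 3.14, 3.14, 3.14].

## Interface

Orientations are given as a unit quaternion [x, y, z, w].
In Python, from workcell import get_obs, camera, camera_info, hand_in gives the robot as it stands.
- The arm moves only by the tool move_arm, never from a script. Its argument "motion" is text: rows parted by semicolons, each of 4 numbers parted by spaces: the shift along the world's x, y, z in m, then the turn about the world's z in rad. In form: tx ty tz spin; .... A call has 1 to 10 rows; each row is the pose to reach, as a shift and turn from the pose commanded when the call began; what a row does not reach only later rows make up. A row lasts 1/8 s, in which the tool goes at most 62.5 mm and 10.7 degrees, less where a joint would pass 70% of its speed; a pose out of reach is approached as far as the arm can. A call with a gripper value outside its range is refused whole. "grip" is the opening, from 0 (shut) to 1 (fully open), set as the call begins (left out, the last holds). The fingers move at their own pace and stop on an object; "force" is the grip in N (left out, the last holds). Time passes only in rows, so rows that repeat a pose let the fingers close. It gives the time, the measured TCP pose, the force and the opening at its end, in the units of the state.
- get_obs(): the state, without advancing time (a new reading comes with each control period).
- camera(name): name is "side" or "top" or "wrist"; returns (picture, depth): 480x640x3 uint8, red, green, blue; 480x640 float32, m along the optical axis (not along the pixel's ray), 0 where there is no reading.
- camera_info(name): a dict with "camera_matrix" (3x3 intrinsics, pixels), "k1" (the pictures are not rectified: a ray, as slopes to the right and down, at radius r is drawn at 1 + k1 r^2 times it, then the intrinsics apply), "eye" and "attitude" of the camera in the world. Camera axes: x right, y up, looking along -z (the intrinsics and any distortion apply to the point x, -y, -z); pixel columns grow to the right and rows downward; lengths in m; the calibration is good to about 2 mm. A picture is of the moment at which its call begins: read the wrist's pose just before it. camera_info takes no time and is no camera call; for the wrist camera it gives the pose at the moment of the call.
- hand_in(): hands the job in, once; it reports no verdict.
The state is a dict: "clock": time; "joint_pos": joint angles; "joint_velocities": joint speeds; "tau": joint torques, N m; "position": TCP position; "ee_rot": TCP orientation; "ft_force": force on the tool from outside, world axes, zero at the start; "torque": the same for the moment, N m; "grip_width": opening from 0.0 (shut) to 1.0 (fully open).
Only numpy, scipy, OpenCV 4.12 (cv2) and the standard library are available. Lean on these libraries where they do the work, as an engineer would, in place of code of your own. Each camera call takes 0.05 s, during which the arm holds its last target.

## Task

Three identical sealed slide boxes stand on the microscope bench; some are packed with glass slides, the rest are empty, and only their weight tells. Lift each one to feel which it is, put every full box in the tray with the carrying loops and every empty box in the plain tray, each set down gently, upright and flat on the tray's floor. Leave the other things on the bench where they are.

Things in the scene. Friction and masses are not known exactly. Their poses are not given: they have to be found in the camera images.
- box_1: One of three sealed opaque white slide boxes that look alike, 84 (x) x 46 (y) x 50 (z) mm; origin at the centre of the underside, z up, x along the length. Full it weighs 0.30 to 0.45 kg, empty 0.06 to 0.10 kg; only weight tells. One or two of the three are full; the numbering means nothing. Stiff flat sides, to be gripped across the 46 mm width; the load sits in the middle
- box_2: One of three sealed opaque white slide boxes that look alike, 84 (x) x 46 (y) x 50 (z) mm; origin at the centre of the underside, z up, x along the length. Full it weighs 0.30 to 0.45 kg, empty 0.06 to 0.10 kg; only weight tells. One or two of the three are full; the numbering means nothing. Stiff flat sides, to be gripped across the 46 mm width; the load sits in the middle
- box_3: One of three sealed opaque white slide boxes that look alike, 84 (x) x 46 (y) x 50 (z) mm; origin at the centre of the underside, z up, x along the length. Full it weighs 0.30 to 0.45 kg, empty 0.06 to 0.10 kg; only weight tells. One or two of the three are full; the numbering means nothing. Stiff flat sides, to be gripped across the 46 mm width; the load sits in the middle
- full_tray: Tray for full boxes: has an upright wire carrying loop at each short end, at x = -155 and 155 mm, 74 mm wide, top 51 mm above the table. Fixed steel pan, 300 (x) x 104 (y) mm; floor 4 mm and rim 14 mm above the table, rim 3 mm thick; origin at the centre of its underside, x along its length. Takes three boxes end to end (centres at x = -94, 0, 94 mm). May stand on either side
- empty_tray: Tray for empty boxes: the same pan without loops. Fixed steel pan, 300 (x) x 104 (y) mm; floor 4 mm and rim 14 mm above the table, rim 3 mm thick; origin at the centre of its underside, x along its length. Takes three boxes end to end (centres at x = -94, 0, 94 mm). May stand on either side
- marker: lying white marker pen with black cap, 125 x 11 x 11 mm, long axis its x; origin at the centre of its underside; bystander between the boxes
- case: small grey coverslip case, 40 x 30 x 12 mm; origin at the centre of its underside; bystander
- dish: small clear covered dish, 43 mm across, 14 mm high; origin at the centre of its underside; bystander
- flask: clear culture flask lying flat, 75 (x) x 60 (y) x 32 mm, neck and blue cap reaching to x = -70 mm; origin under the centre of its body; bystander among the boxes
There are look-alikes about, which are no part of the job. What is shaped like the box_2 but green or pink is not meant.

How it is judged:
At the end, for the whole second after the job is handed in: Every one of the three boxes rests released, still (under 0.02 m/s), upright (within 0.08 rad) and flat on the floor of a tray, inside its rim: the full ones (pressing on the tray with more than 2 N) in the tray with loops, the empty ones (less than 2 N) in the plain tray (((x of box_1 in the frame of full_tray between -0.125 and 0.125 m and y of box_1 in the frame of full_tray between -0.04 and 0.04 m and z of box_1 in the frame of full_tray between 0.001 and 0.008 m and contact force between box_1 and full_tray above 2 N) or (x of box_1 in the frame of empty_tray between -0.125 and 0.125 m and y of box_1 in the frame of empty_tray between -0.04 and 0.04 m and z of box_1 in the frame of empty_tray between 0.001 and 0.008 m and contact force between box_1 and empty_tray between 0.2 and 2 N)) and angle between each of box_1, box_2, box_3's own z axis and vertical below 0.08 rad and linear speed of each of box_1, box_2, box_3 below 0.02 m/s and ((x of box_2 in the frame of full_tray between -0.125 and 0.125 m and y of box_2 in the frame of full_tray between -0.04 and 0.04 m and z of box_2 in the frame of full_tray between 0.001 and 0.008 m and contact force between box_2 and full_tray above 2 N) or (x of box_2 in the frame of empty_tray between -0.125 and 0.125 m and y of box_2 in the frame of empty_tray between -0.04 and 0.04 m and z of box_2 in the frame of empty_tray between 0.001 and 0.008 m and contact force between box_2 and empty_tray between 0.2 and 2 N)) and ((x of box_3 in the frame of full_tray between -0.125 and 0.125 m and y of box_3 in the frame of full_tray between -0.04 and 0.04 m and z of box_3 in the frame of full_tray between 0.001 and 0.008 m and contact force between box_3 and full_tray above 2 N) or (x of box_3 in the frame of empty_tray between -0.125 and 0.125 m and y of box_3 in the frame of empty_tray between -0.04 and 0.04 m and z of box_3 in the frame of empty_tray between 0.001 and 0.008 m and contact force between box_3 and empty_tray between 0.2 and 2 N))); the robot touches nothing.
It fails at once if the marker, case, dish or flask is disturbed (moved by more than 30 mm) (distance of any of marker, case, dish, flask from where it was at the start of the episode above 0.03 m).
It fails at once if a box is dropped or flung (faster than 0.4 m/s while its underside is less than 24 mm above the table) ((height (world z) of box_1 below 0.024 m and linear speed of box_1 above 0.4 m/s) or (height (world z) of box_2 below 0.024 m and linear speed of box_2 above 0.4 m/s) or (height (world z) of box_3 below 0.024 m and linear speed of box_3 above 0.4 m/s)).
It also fails if it takes over 72 s, if anything falls off the work surface, if the arm or the gripper's body presses on something with over 40 N, if the wrist force passes 120 N, or if a joint passes its speed limit or range.

## Working session

There is one attempt and no reset: what is moved stays moved. The work goes in short steps, Python scripts to look and compute and a tool call to move; the robot and the scene stay as the last step left them, time stands still between calls to the robot, and variables do not carry over. Pictures are saved under pics/ and viewed, and the job is handed in when it is done.

Besides the shell and the picture viewer there is one more tool, called as name(argument=value, ...), one argument or row to a line, values as JSON. move_arm: Moves the arm, as the interface text tells. Its arguments: {"type":"object","properties":{"motion":{"type":"string"},"grip":{"type":"number"},"force":{"type":"number"}},"required":["motion"]}

```bash
mkdir -p pics; ls
cat > h.py <<'E'
import numpy as np, cv2, pickle
from workcell import get_obs, camera, camera_info, hand_in
def snap(n,f):
    i=camera_info(n); p,d=camera(n)
    cv2.imwrite('pics/%s.png'%f,p[:,:,::-1]); pickle.dump((p,d,i),open(f+'.pkl','wb')); return p,d,i
E
python3 - <<'E'
from h import *
for n in ('top','side'):
    p,d,i=snap(n,n+'0'); print(i)
print(get_obs())
E
```

```text
pics
{'camera_matrix': array([[550.91071905,   0.        , 323.34623397],
       [  0.        , 550.91071905, 246.03156208],
       [  0.        ,   0.        ,   1.        ]]), 'k1': -0.10005500152698094, 'eye': array([0.36864484, 0.00679057, 0.98903835]), 'attitude': array([-0.04327846,  0.03410426,  0.71464969, -0.69730889])}
{'camera_matrix': array([[501.30888925,   0.        , 318.86866655],
       [  0.        , 501.30888925, 242.26014253],
       [  0.        ,   0.        ,   1.        ]]), 'k1': 0.035081634171112944, 'eye': array([ 0.41142633, -0.6328066 ,  0.81902116]), 'attitude': array([ 0.33914798, -0.01822517, -0.06730843,  0.93814501])}
{'clock': 0.1, 'joint_pos': array([ 1.08040332,  0.33278253, -0.06466549,  1.46088708,  0.02159599,
        1.34989958, -0.0884973 ]), 'joint_velocities': array([ 5.33224494e-04, -2.39525037e-03, -3.37841642e-07, -2.72744383e-03,
        7.37933868e-04, -2.76876216e-03,  7.68402171e-04]), 'tau': array([ 1.09559791e-03, -6.26747131e+01,  4.89925523e-02, -3.92432106e+01,
        1.62815710e-02,  6.90066721e-03,  2.38344853e-05]), 'position': array([ 0.2816456 , -0.55755308,  0.23059753]), 'ee_rot': array([ 0.37072063,  0.60266585, -0.37028684,  0.60187021]), 'ft_force': array([ 0.90211445,  0.432285  , -0.77792248]), 'torque': array([ 0.02000896,  0.04076335, -0.02014024]), 'grip_width': 0.9985002087212564}
```

View pics/top0.png

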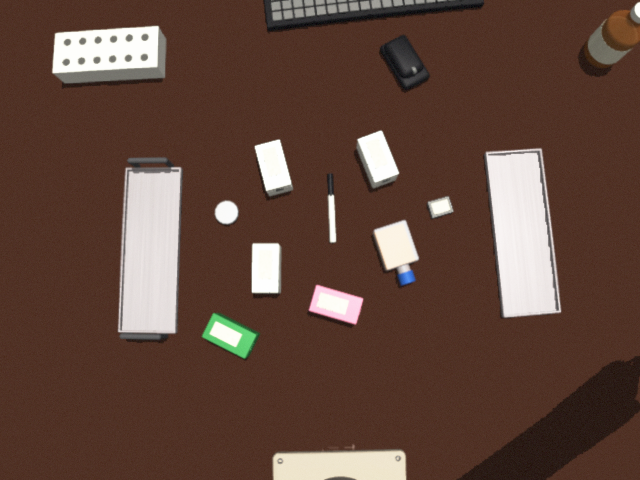

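View pics/side0.png

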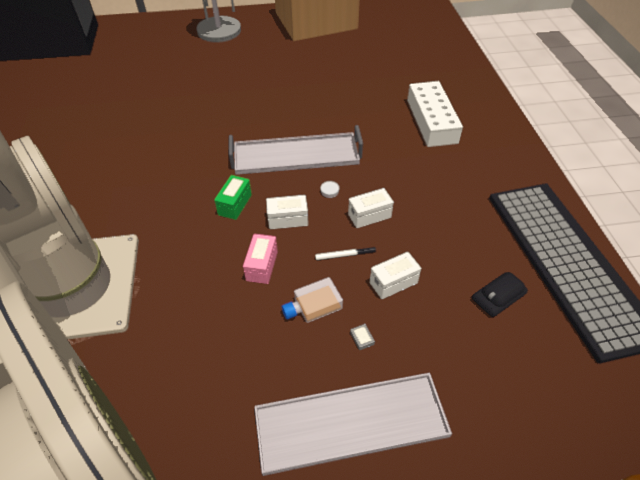

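Both views show the same scene. In the top view:
- **White boxes:** (273,168), (378,160) and (266,268).
- **Look-alikes:** green box (230,335), pink box (336,304) and the white tube rack (110,55). None of these are meant.
- **Trays:** the looped tray is at (150,250) and the plain one at (522,232).
- **Bystanders:** dish (227,212), marker (332,210), case (440,207) and flask (396,247).

Next I'll measure positions.

```bash
cat >> h.py <<'E'
from scipy.spatial.transform import Rotation as R
def rays(i,uv):
    K=i['camera_matrix'];D=np.array([i['k1'],0,0,0,0.])
    x=cv2.undistortPoints(np.asarray(uv,float).reshape(-1,1,2),K,D)[:,0]
    return np.c_[x[:,0],-x[:,1],-np.ones(len(x))]@R.from_quat(i['attitude']).as_matrix().T
def plane(i,uv,z):
    r=rays(i,uv); e=i['eye']; return e+r*((z-e[2])/r[:,2])[:,None]
def cloud(d,i):
    v,u=np.mgrid[:480,:640]; r=rays(i,np.c_[u.ravel(),v.ravel()])
    return (i['eye']+r*d.reshape(-1,1)).reshape(480,640,3)
def tops(p,d,i,lo,hi,amin=80):
    P=cloud(d,i); m=((P[...,2]>lo)&(P[...,2]<hi)&(d>0)).astype(np.uint8)
    n,l,s,c=cv2.connectedComponentsWithStats(m)
    for k in range(1,n):
        if s[k,4]<amin: continue
        q=P[l==k]; col=np.median(p[l==k],0)
        (cx,cy),(w,h),a=cv2.minAreaRect((q[:,:2]*1000).astype(np.float32))
        if w<h: w,h,a=h,w,a+90
        print('px',c[k].round(),'xy',round(cx,1),round(cy,1),'size',round(w),round(h),'ang',round((a+90)%180-90,1),'z',np.median(q[:,2]).round(4),col)
E
python3 - <<'E'
from h import *
for n in ('top0','side0'):
    p,d,i=pickle.load(open(n+'.pkl','rb'));print(n)
    tops(p,d,i,.042,.058)
    print('rims');tops(p,d,i,.0095,.017)
    print('flr');tops(p,d,i,.0025,.0065,1500)
    print('32');tops(p,d,i,.025,.038,150)
E
```

```text
top0
px [106.  50.] xy 848.6 415.2 size 205 84 ang 89.8 z 0.0505 [254. 254. 251.]
px [602.  50.] xy 826.9 -512.7 size 68 29 ang 45.3 z 0.0503 [112. 110.  98.]
px [378. 157.] xy 627.5 -81.8 size 86 47 ang 19.2 z 0.0507 [254. 254. 253.]
px [273. 165.] xy 617.6 103.6 size 86 46 ang 13.7 z 0.0506 [254. 254. 253.]
px [147. 160.] xy 633.0 327.3 size 73 11 ang 87.3 z 0.0506 [88. 86. 87.]
px [265. 268.] xy 437.2 118.6 size 83 46 ang -1.3 z 0.0508 [254. 254. 253.]
px [336. 304.] xy 373.1 -1.2 size 84 46 ang 72.4 z 0.0508 [253. 213. 232.]
px [229. 335.] xy 323.3 182.1 size 85 47 ang 62.7 z 0.0506 [100. 210. 119.]
px [140. 336.] xy 325.5 337.1 size 75 9 ang 89.4 z 0.0509 [92. 90. 89.]
rims
px [364.  13.] xy 919.6 -89.3 size 421 58 ang 88.9 z 0.0151 [46. 45. 47.]
px [593.  58.] xy 828.6 -506.6 size 60 19 ang 35.2 z 0.0139 [66.  40.  20.5]
px [402.  73.] xy 802.9 -129.6 size 107 49 ang 55.8 z 0.0141 [26. 25. 26.]
px [131.  76.] xy 810.1 382.4 size 141 19 ang -83.3 z 0.0128 [118. 117. 110.]
px [530. 241.] xy 494.5 -342.0 size 302 107 ang 2.5 z 0.0137 [201. 190. 188.]
px [491. 175.] xy 592.4 -287.6
[... 3445 characters left out ...]
1. 24.]
px [433. 123.] xy 814.4 399.8 size 215 76 ang -68.2 z 0.0318 [162.5 155.  143. ]
px [234. 202.] xy 333.6 164.7 size 93 39 ang 34.3 z 0.0312 [ 25. 107.  44.]
px [370. 213.] xy 611.4 82.3 size 93 41 ang -14.2 z 0.0309 [171.5 165.5 154. ]
px [287. 217.] xy 435.7 96.5 size 82 8 ang -0.5 z 0.031 [173. 167. 156.]
px [261. 267.] xy 384.7 -16.4 size 94 39 ang 43.8 z 0.0311 [173.  96. 114.]
px [ 82. 298.] xy 38.7 -36.0 size 136 48 ang 47.6 z 0.0314 [111. 101.  90.]
px [394. 282.] xy 624.4 -102.6 size 95 41 ang -8.8 z 0.0312 [174.  168.5 156. ]
px [504. 287.] xy 823.8 -142.4 size 79 46 ang 28.2 z 0.0292 [44. 42. 45.]
px [314. 298.] xy 457.4 -115.6 size 107 62 ang 17.5 z 0.0304 [218. 184. 154.]
```

Both views agree to about 2–3 mm, and the sizes and heights match the description. Before the first reach I'll make the close crop and work out the tool yaw.

Run:
```python
from h import *
p,d,i=pickle.load(open('top0.pkl','rb'))
cv2.imwrite('pics/crop0.png',cv2.resize(p[120:320,190:470,::-1],None,fx=2.8,fy=2.8,interpolation=cv2.INTER_CUBIC))
o=get_obs(); m=R.from_quat(o['ee_rot']).as_matrix(); print(m.round(3)); j=m[:,2]
a=np.arctan2(j[1],j[0]);print('jaw az deg',np.degrees(a))
for n,b in (('A',19.1),('B',13.8),('C',-1.0),('full',-1.8),('empty',2.9)):
    t=np.radians(b+90); s=(t-a+np.pi/2)%np.pi-np.pi/2; print(n,'spin',s.round(3))
c=o['position']
for n,x in (('A',(.6275,-.0825)),('B',(.617,.102)),('C',(.4368,.1175))): print(n,(np.array(x)-c[:2]).round(4))
```

```text
[[-0.001  0.893  0.451]
 [ 0.001  0.451 -0.893]
 [-1.    -0.    -0.001]]
jaw az deg -63.19806586225693
A spin -0.134
B spin -0.227
C spin -0.485
full spin -0.499
empty spin -0.417
A [0.3459 0.4751]
B [0.3354 0.6596]
C [0.1552 0.6751]
```

View pics/crop0.png

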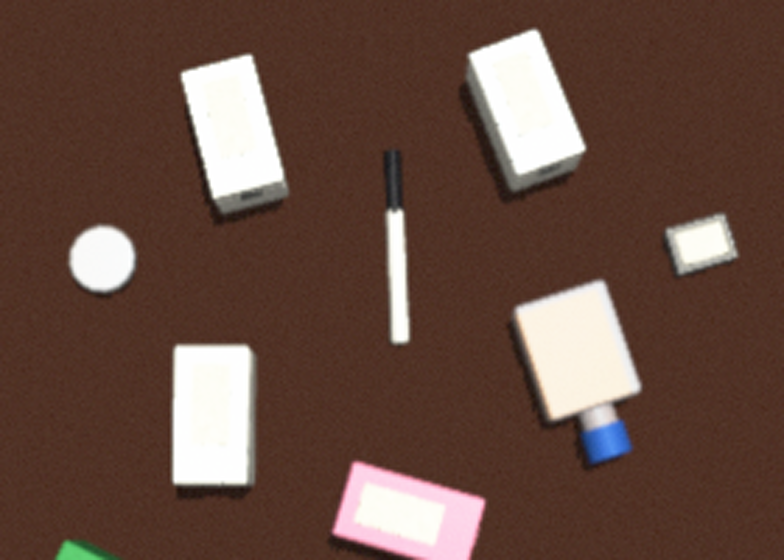

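The crop shows three plain white boxes: (235,135), (525,110) and (213,415). The green and pink ones are decoys. I'll start with box A, top-view pixel (378,160), which needs the tool shifted by (0.346, 0.475).

move_arm(
  motion="0.04 0.05 0 -0.02; 0.08 0.1 0 -0.05; 0.12 0.16 -0.01 -0.08; 0.15 0.21 -0.02 -0.1; 0.19 0.26 -0.04 -0.134; 0.23 0.31 -0.06 -0.134; 0.26 0.36 -0.08 -0.134; 0.3 0.41 -0.1 -0.134; 0.33 0.455 -0.11 -0.134; 0.346 0.475 -0.11 -0.134",
  grip=0.85,
  force=45,
)

```text
clock: 1.35
position: [0.6282, -0.0793, 0.1197]
ee_rot: [0.409, 0.578, -0.409, 0.576]
ft_force: [-0.3, 0.1, -0.1]
grip_width: 0.851
```

move_arm(
  motion="0 0 -0.01 0; 0 0 -0.04 0; 0 0 -0.07 0; 0 0 -0.09 0; 0 0 -0.1 0; 0 0 -0.1 0",
)

```text
clock: 2.1
position: [0.6277, -0.0831, 0.0211]
ee_rot: [0.41, 0.576, -0.41, 0.576]
ft_force: [0.3, 0.4, 0.4]
grip_width: 0.849
```

move_arm(
  motion="0 0 0 0; 0 0 0 0; 0 0 0 0; 0 0 0 0; 0 0 0.01 0; 0 0 0.03 0; 0 0 0.06 0; 0 0 0.09 0; 0 0 0.1 0; 0 0 0.1 0",
  grip=0,
)

```text
clock: 3.35
position: [0.6281, -0.0829, 0.122]
ee_rot: [0.41, 0.576, -0.41, 0.577]
ft_force: [0.2, -0.5, -1.1]
grip_width: 0.53
```

move_arm(
  motion="0 0 0 0; 0 0 0 0",
)

```text
clock: 3.6
position: [0.6272, -0.0828, 0.1201]
ee_rot: [0.41, 0.577, -0.41, 0.576]
ft_force: [0.6, 0.6, -0.7]
grip_width: 0.53
```

Run:
```python
from h import *
for k in range(3):
    p,d,i=camera('side')+(camera_info('side'),); print(get_obs()['ft_force'].round(2))
cv2.imwrite('pics/liftA.png',p[:,:,::-1]); print(get_obs()['position'])
```

```text
[ 0.26 -1.1  -1.69]
[ 0.06 -0.08 -0.8 ]
[-0.32  0.34 -0.95]
[ 0.62759294 -0.08279884  0.12073456]
```

View pics/liftA.png

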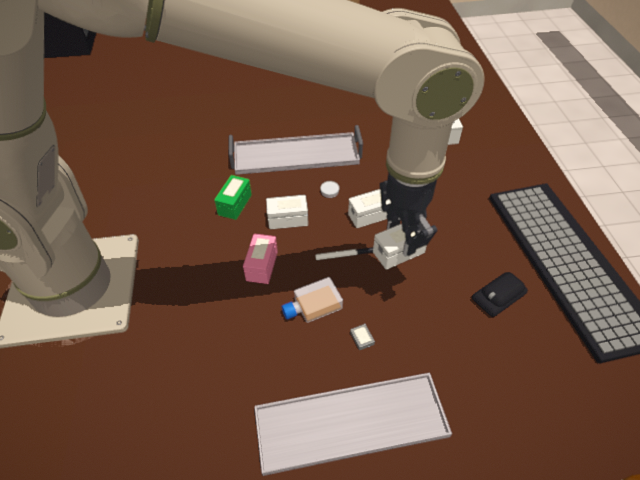

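The box is in the grip and off the table, with a mean Fz of about -1.0 N, so A is empty. It goes to the plain tray's far slot.

move_arm(
  motion="-0.008 -0.04 0 -0.06; -0.016 -0.09 0 -0.12; -0.023 -0.14 0 -0.2; -0.031 -0.19 0 -0.283; -0.037 -0.235 0 -0.283; -0.039 -0.255 0 -0.283; -0.039 -0.255 -0.02 -0.283; -0.039 -0.255 -0.05 -0.283; -0.039 -0.255 -0.075 -0.283; -0.039 -0.255 -0.08 -0.283",
)

```text
clock: 5.0
position: [0.5882, -0.3343, 0.0381]
ee_rot: [0.486, 0.515, -0.486, 0.512]
ft_force: [0.1, 0.2, -1.6]
grip_width: 0.53
```

move_arm(
  motion="0 0 -0.004 0; 0 0 -0.009 0; 0 0 -0.013 0; 0 0 -0.0155 0; 0 0 -0.0155 0; 0 0 -0.0155 0",
)

```text
clock: 5.75
position: [0.589, -0.338, 0.0267]
ee_rot: [0.487, 0.512, -0.487, 0.513]
ft_force: [-3.7, 1.7, 4.6]
grip_width: 0.534
```

Contact with the floor is light, so I'll release and then move to B.

move_arm(
  motion="0 0 0.0005 0; 0 0 0.001 0; 0 0 0.001 0; 0 0 0.001 0; 0 0 0.02 0; 0 0 0.06 0; 0 0 0.1 0; 0 0 0.1 0",
  grip=0.8,
)

```text
clock: 6.75
position: [0.5911, -0.3389, 0.1315]
ee_rot: [0.488, 0.51, -0.486, 0.515]
ft_force: [0.2, -0.2, -0.5]
grip_width: 0.798
```

Run:
```python
from h import *
p,d,i=snap('side','s1')
tops(p,d,i,.044,.064); o=get_obs();print(o['position'])
m=R.from_quat(o['ee_rot']).as_matrix();print(np.degrees(np.arctan2(m[1,2],m[0,2])))
```

```text
px [318.  16.] xy 590.7 925.2 size 284 145 ang -26.2 z 0.0539 [130.  96.  60.]
px [435. 104.] xy 848.6 412.9 size 204 82 ang -89.7 z 0.0485 [254. 248. 235.]
px [231. 190.] xy 322.6 179.7 size 88 48 ang 63.5 z 0.0482 [ 47. 185.  79.]
px [285. 205.] xy 436.2 117.3 size 83 50 ang -0.8 z 0.0484 [255. 248. 229.]
px [259. 252.] xy 371.5 -2.8 size 88 47 ang 72.1 z 0.0485 [255. 166. 190.]
px [ 74. 292.] xy 26.5 -38.2 size 144 61 ang 35.0 z 0.054 [99. 89. 80.]
px [405. 401.] xy 588.8 -338.2 size 84 48 ang 3.0 z 0.0532 [163. 157. 146.]
[ 0.58997885 -0.33837899  0.12892905]
-87.0931307882887
```

View pics/s1.png

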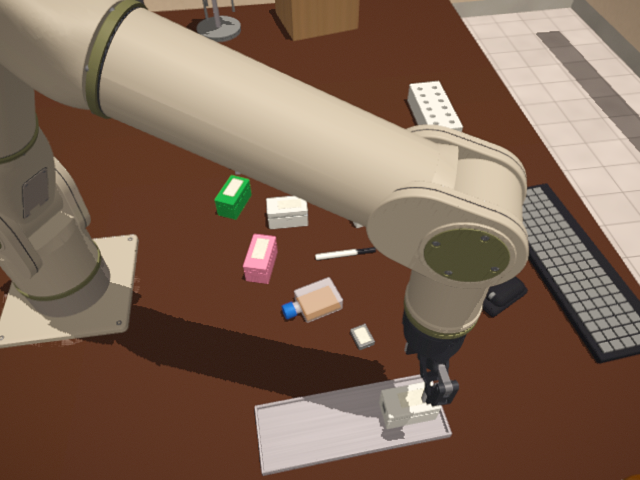

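A sits flat in the plain tray at (0.589, -0.338), with its top near 53 mm. The gripper is clear of it. Now box B.

move_arm(
  motion="0.002 0.03 0 0.02; 0.005 0.08 0 0.05; 0.009 0.135 0 0.08; 0.012 0.19 0 0.11; 0.016 0.245 0 0.14; 0.02 0.3 0 0.17; 0.023 0.355 0 0.19; 0.026 0.405 0 0.19; 0.028 0.435 0 0.19; 0.0285 0.44 0 0.19",
)

```text
clock: 8.05
position: [0.6165, 0.105, 0.1254]
ee_rot: [0.435, 0.558, -0.435, 0.557]
ft_force: [0.1, -0.6, 0.1]
grip_width: 0.803
```

move_arm(
  motion="0 0 -0.02 0; 0 0 -0.05 0; 0 0 -0.08 0; 0 0 -0.1 0; 0 0 -0.1045 0; 0 0 -0.1045 0",
)

```text
clock: 8.8
position: [0.6176, 0.1018, 0.0216]
ee_rot: [0.437, 0.556, -0.436, 0.556]
ft_force: [-0.3, -0.6, 0.2]
grip_width: 0.8
```

move_arm(
  motion="0 0 0 0; 0 0 0 0; 0 0 0 0; 0 0 0 0; 0 0 0.01 0; 0 0 0.03 0; 0 0 0.06 0; 0 0 0.09 0; 0 0 0.1 0; 0 0 0.1 0",
  grip=0,
)

```text
clock: 10.05
position: [0.6176, 0.1021, 0.1219]
ee_rot: [0.437, 0.556, -0.436, 0.557]
ft_force: [-0.7, 0.3, -4.4]
grip_width: 0.53
```

move_arm(
  motion="0 0 0 0; 0 0 0 0",
)

```text
clock: 10.3
position: [0.6167, 0.102, 0.1201]
ee_rot: [0.436, 0.557, -0.437, 0.556]
ft_force: [-1.1, -0.2, -4.7]
grip_width: 0.531
```

Run:
```python
from h import *
for k in range(3):
    p,d=camera('side'); print(get_obs()['ft_force'].round(2))
cv2.imwrite('pics/liftB.png',p[:,:,::-1]); print(get_obs()['position'],get_obs()['joint_pos'].round(2))
```

```text
[-0.15 -0.08 -4.12]
[ 0.45 -0.72 -3.47]
[ 0.52 -0.97 -3.58]
[0.61707629 0.10213244 0.12072956] [ 0.09  0.45 -0.42  1.57  0.19  1.16 -1.7 ]
```

View pics/liftB.png

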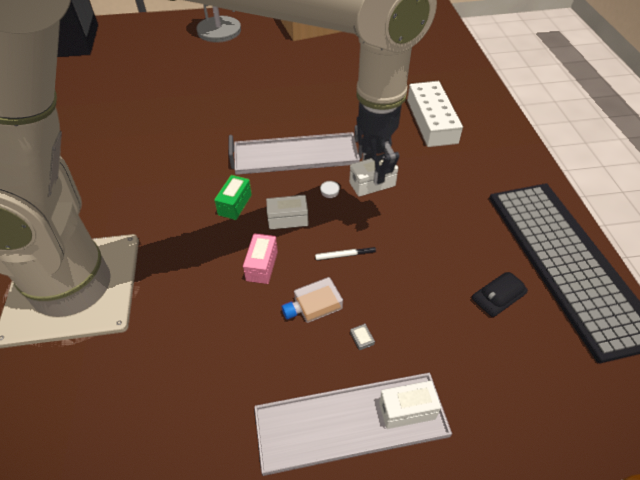

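The reading is about -4 N, so B is full and goes to the looped tray's far slot. I'll turn +2.87 rad (the half-turn equivalent) to keep the last joint away from its limit.

move_arm(
  motion="0 0 0.01 0.17; 0 0 0.02 0.35; 0 0 0.02 0.53; -0.004 0.02 0.02 0.71; -0.008 0.04 0.02 0.89; -0.012 0.06 0.02 1.07; -0.016 0.08 0.02 1.25; -0.02 0.1 0.02 1.43; -0.024 0.12 0.02 1.61; -0.028 0.14 0.02 1.79",
)

```text
clock: 11.7
position: [0.5892, 0.2426, 0.1411]
ee_rot: [-0.163, 0.688, 0.163, 0.688]
ft_force: [-0.2, -0.5, -4.2]
grip_width: 0.528
```

move_arm(
  motion="-0.004 0.02 0 0.17; -0.008 0.04 0 0.35; -0.012 0.065 0 0.53; -0.016 0.085 0 0.71; -0.016 0.0866 0 0.89; -0.016 0.0866 0 1.07; -0.016 0.0866 0 1.08; -0.016 0.0866 0 1.08",
)

```text
clock: 12.7
position: [0.5734, 0.3285, 0.1412]
ee_rot: [-0.491, 0.509, 0.491, 0.509]
ft_force: [-0.2, 0.1, -3.8]
grip_width: 0.524
```

Run:
```python
from h import *
o=get_obs(); m=R.from_quat(o['ee_rot']).as_matrix()
print(o['position'],o['joint_pos'].round(2),np.degrees(np.arctan2(m[1,2],m[0,2])),m[:,0].round(3),o['ft_force'])
```

```text
[0.57342939 0.32851208 0.1411737 ] [ 0.06  0.66 -0.96  1.43  0.55  1.33  0.61] 88.00089455967586 [-0. -0. -1.] [-0.21651756  0.07014976 -3.76155223]
```

move_arm(
  motion="0 0 -0.02 0; 0 0 -0.05 0; 0 0 -0.08 0; 0 0 -0.095 0; 0 0 -0.102 0; 0 0 -0.107 0; 0 0 -0.111 0; 0 0 -0.1145 0; 0 0 -0.1145 0; 0 0 -0.1145 0",
)

```text
clock: 13.95
position: [0.5734, 0.3287, 0.027]
ee_rot: [-0.492, 0.508, 0.492, 0.508]
ft_force: [-0.2, -0.2, -4.0]
grip_width: 0.528
```

Not in contact yet, so I'll go down a bit further.

move_arm(
  motion="0 0 -0.001 0; 0 0 -0.0015 0; 0 0 -0.002 0; 0 0 -0.002 0",
)

```text
clock: 14.45
position: [0.5735, 0.3289, 0.0267]
ee_rot: [-0.492, 0.508, 0.492, 0.508]
ft_force: [-5.5, -5.2, 12.9]
grip_width: 0.53
```

move_arm(
  motion="0 0 0.001 0; 0 0 0.002 0; 0 0 0.002 0; 0 0 0.002 0; 0 0 0.02 0; 0 0 0.06 0; 0 0 0.1 0; 0 0 0.1 0",
  grip=0.8,
)

```text
clock: 15.45
position: [0.5747, 0.3304, 0.1298]
ee_rot: [-0.493, 0.505, 0.492, 0.51]
ft_force: [-0.2, -0.2, -0.7]
grip_width: 0.804
```

Run:
```python
from h import *
p,d,i=snap('side','s2')
tops(p,d,i,.044,.064); o=get_obs();print(o['position'],o['joint_pos'].round(2))
```

```text
px [296.  18.] xy 546.9 969.5 size 186 72 ang -78.5 z 0.0538 [128.  94.  59.]
px [ 6. 42.] xy -306.3 884.0 size 41 18 ang -5.9 z 0.0548 [23. 21. 24.]
px [435. 106.] xy 848.8 413.2 size 207 82 ang -89.8 z 0.0485 [253. 247. 234.]
px [333. 136.] xy 572.0 327.7 size 84 53 ang -2.0 z 0.0517 [188. 181. 169.]
px [230. 145.] xy 323.6 335.0 size 73 10 ang 88.0 z 0.0479 [101.  96.  95.]
px [231. 190.] xy 322.5 179.5 size 86 47 ang 62.1 z 0.0482 [ 31. 105.  45.]
px [286. 205.] xy 436.3 116.4 size 84 50 ang -1.2 z 0.0485 [254. 247. 230.]
px [259. 252.] xy 371.0 -3.0 size 85 48 ang 72.2 z 0.0486 [255. 165. 190.]
px [ 74. 292.] xy 26.5 -38.1 size 144 61 ang 35.1 z 0.0541 [102.  91.  82.]
px [410. 400.] xy 589.0 -338.5 size 85 48 ang 2.9 z 0.0532 [253. 246. 230.]
[0.57405074 0.32949208 0.12745143] [ 0.06  0.67 -0.96  1.44  0.56  1.31  0.6 ]
```

View pics/s2.png

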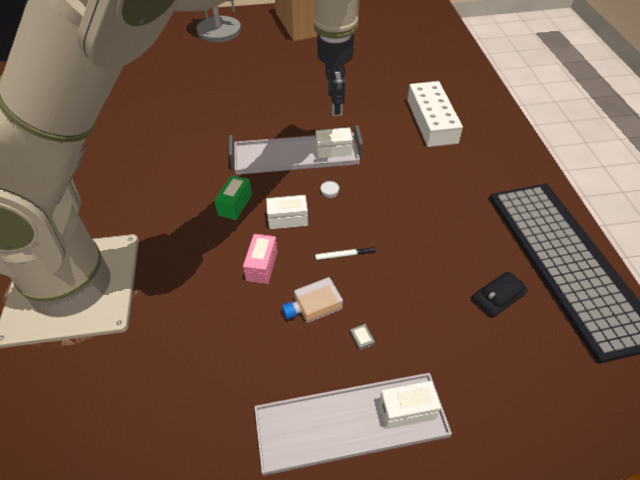

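B sits flat in the looped tray at (0.572, 0.328), right at its slot, and the bystanders haven't moved. Now box C.

move_arm(
  motion="-0.02 -0.03 0 0.014; -0.05 -0.075 0 0.014; -0.08 -0.12 0 0.014; -0.105 -0.165 0 0.014; -0.125 -0.195 0 0.014; -0.1365 -0.2115 0 0.014; -0.1365 -0.2115 0 0.014; -0.1365 -0.2115 0 0.014",
)

```text
clock: 16.5
position: [0.4372, 0.1178, 0.125]
ee_rot: [-0.496, 0.504, 0.496, 0.504]
ft_force: [0.2, 0.2, -0.0]
grip_width: 0.8
```

move_arm(
  motion="0 0 -0.02 0; 0 0 -0.05 0; 0 0 -0.08 0; 0 0 -0.098 0; 0 0 -0.1035 0; 0 0 -0.1035 0",
)

```text
clock: 17.25
position: [0.437, 0.1182, 0.0214]
ee_rot: [-0.496, 0.504, 0.496, 0.504]
ft_force: [0.1, 0.0, -1.2]
grip_width: 0.795
```

move_arm(
  motion="0 0 0 0; 0 0 0 0; 0 0 0 0; 0 0 0 0; 0 0 0.01 0; 0 0 0.03 0; 0 0 0.06 0; 0 0 0.09 0; 0 0 0.1 0; 0 0 0.1 0",
  grip=0,
)

```text
clock: 18.5
position: [0.437, 0.1167, 0.1214]
ee_rot: [-0.496, 0.504, 0.495, 0.504]
ft_force: [0.1, 0.1, -3.9]
grip_width: 0.527
```

move_arm(
  motion="0 0 0 0; 0 0 0 0",
)

```text
clock: 18.75
position: [0.4363, 0.1172, 0.1205]
ee_rot: [-0.495, 0.504, 0.496, 0.504]
ft_force: [0.2, -0.3, -3.3]
grip_width: 0.531
```

Run:
```python
from h import *
for k in range(3):
    p,d=camera('side'); print(get_obs()['ft_force'].round(2))
cv2.imwrite('pics/liftC.png',p[:,:,::-1]); print(get_obs()['position'],get_obs()['joint_pos'].round(2))
```

```text
[-0.04 -0.65 -3.97]
[ 0.92  0.59 -4.6 ]
[ 0.11  0.61 -4.27]
[0.43657284 0.11735863 0.12094145] [ 0.78  0.22 -1.21  1.99  0.23  1.09  1.02]
```

View pics/liftC.png

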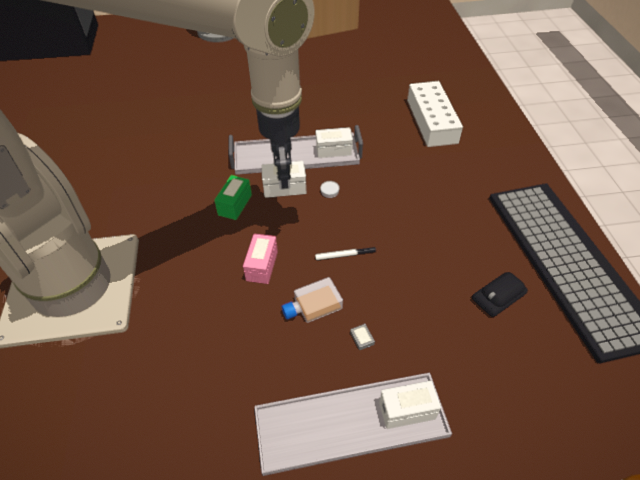

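C is also full at about -4 N. It goes to the looped tray's middle slot.

move_arm(
  motion="0.005 0.03 0 -0.014; 0.013 0.07 0 -0.014; 0.022 0.12 0 -0.014; 0.031 0.165 0 -0.014; 0.038 0.2 0 -0.014; 0.0405 0.2145 0 -0.014; 0.0405 0.2145 0 -0.014; 0.0405 0.2145 -0.02 -0.014; 0.0405 0.2145 -0.05 -0.014; 0.0405 0.2145 -0.07 -0.014",
)

```text
clock: 20.15
position: [0.477, 0.3298, 0.0488]
ee_rot: [-0.492, 0.509, 0.492, 0.507]
ft_force: [0.0, -0.4, -2.6]
grip_width: 0.532
```

move_arm(
  motion="0 0 -0.009 0; 0 0 -0.015 0; 0 0 -0.02 0; 0 0 -0.0235 0; 0 0 -0.0255 0; 0 0 -0.0255 0; 0 0 -0.0255 0",
)

```text
clock: 21.02
position: [0.4775, 0.3319, 0.0264]
ee_rot: [-0.492, 0.507, 0.492, 0.508]
ft_force: [-2.5, -3.1, 3.8]
grip_width: 0.533
```

Contact. I'll release, lift, and swing clear for the final checks.

move_arm(
  motion="0 0 0.0005 0; 0 0 0.001 0; 0 0 0.001 0; 0 0 0.001 0; 0 0 0.02 0; 0 0 0.06 0; 0 0 0.11 0; 0 0 0.16 0; 0 0 0.16 0",
  grip=0.8,
)

```text
clock: 22.15
position: [0.4784, 0.3336, 0.1909]
ee_rot: [-0.493, 0.505, 0.492, 0.51]
ft_force: [0.3, -0.1, -0.6]
grip_width: 0.801
```

move_arm(
  motion="0.02 -0.05 0 0; 0.04 -0.1 0 0; 0.06 -0.15 0 0; 0.08 -0.2 0 0; 0.09 -0.25 0 0; 0.1 -0.29 0 0; 0.1 -0.3 0 0; 0.1 -0.3 0 0; 0.1 -0.3 0 0",
)

```text
clock: 23.28
position: [0.5769, 0.0336, 0.186]
ee_rot: [-0.493, 0.507, 0.493, 0.507]
ft_force: [-1.0, -0.3, -0.2]
grip_width: 0.803
```

Run:
```python
from h import *
for n in ('top','side'):
    p,d,i=snap(n,n+'9');print(n)
    tops(p,d,i,.044,.064);print('low');tops(p,d,i,.0095,.017,100);tops(p,d,i,.025,.038,150)
    P=cloud(d,i)
    for c in ((.5888,-.338),(.572,.328),(.4775,.332)):
        m=(np.hypot(P[...,0]-c[0],P[...,1]-c[1])<.02)&(P[...,2]>.04)&(P[...,2]<.07); q=P[m]
        if len(q)>30:
            s=np.linalg.lstsq(np.c_[q[:,:2],np.ones(len(q))],q[:,2],rcond=None)[0]; print('tilt',c,s[:2].round(3),len(q))
```

```text
top
px [106.  50.] xy 848.9 414.0 size 204 84 ang 89.8 z 0.0507 [254. 254. 253.]
px [603.  48.] xy 829.4 -513.1 size 71 33 ang 44.1 z 0.0536 [116. 113. 101.]
px [523. 175.] xy 589.2 -336.9 size 85 48 ang 3.0 z 0.0544 [254. 254. 253.]
px [147. 160.] xy 633.0 327.5 size 74 10 ang 88.2 z 0.0504 [91.5 90.5 90. ]
px [145. 194.] xy 573.2 328.6 size 84 48 ang -2.5 z 0.0547 [254. 254. 251.]
px [143. 248.] xy 476.8 332.3 size 84 48 ang -1.6 z 0.0545 [254. 254. 252.]
px [334. 304.] xy 373.2 -1.0 size 84 46 ang 72.4 z 0.0507 [174. 160. 143.]
px [229. 335.] xy 323.2 182.1 size 84 47 ang 62.9 z 0.0507 [103. 217. 123.]
px [140. 336.] xy 325.5 336.1 size 74 9 ang 89.4 z 0.0508 [96. 92. 92.]
low
px [410.   9.] xy 938.6 -163.1 size 273 37 ang -84.4 z 0.015 [46. 45. 47.]
px [401.  72.] xy 806.9 -130.2 size 108 50 ang 48.9 z 0.0143 [29. 27. 29.]
px [546. 229.] xy 496.0 -363.6 size 301 69 ang 4.1 z 0.0138 [203.  190.  187.5]
px [494. 223.] xy 503.0 -292.0 size 277 21 ang -0.2 z 0.014 [232.  225.5 223. ]
px [149. 246.] xy 479.8 332.5 size 316 106 ang -1.8 z 0.0138 [181.  170.5 168. ]
px [447. 204.] xy 54
[... 2044 characters left out ...]
ize 166 50 ang -5.3 z 0.031 [130.  96.  60.]
px [49. 47.] xy -199.9 886.4 size 233 58 ang 12.8 z 0.0311 [24. 22. 25.]
px [433. 124.] xy 848.2 411.6 size 203 82 ang -89.9 z 0.0312 [167.5 161.  149.5]
px [234. 202.] xy 323.0 178.5 size 86 46 ang 62.8 z 0.0318 [ 25. 109.  45.]
px [ 77. 299.] xy 26.2 -37.6 size 144 61 ang 35.2 z 0.0316 [99. 90. 80.]
px [504. 287.] xy 824.2 -141.5 size 80 45 ang 26.0 z 0.0291 [44. 42. 45.]
px [314. 298.] xy 457.1 -114.9 size 108 62 ang 15.5 z 0.0303 [218. 185. 154.]
px [409. 417.] xy 585.9 -359.7 size 87 25 ang -14.5 z 0.0324 [172. 166. 155.]
tilt (0.5888, -0.338) [-0.015  0.033] 504
tilt (0.572, 0.328) [-0.004  0.008] 138
tilt (0.4775, 0.332) [-0.     0.015] 137
```

View pics/side9.png

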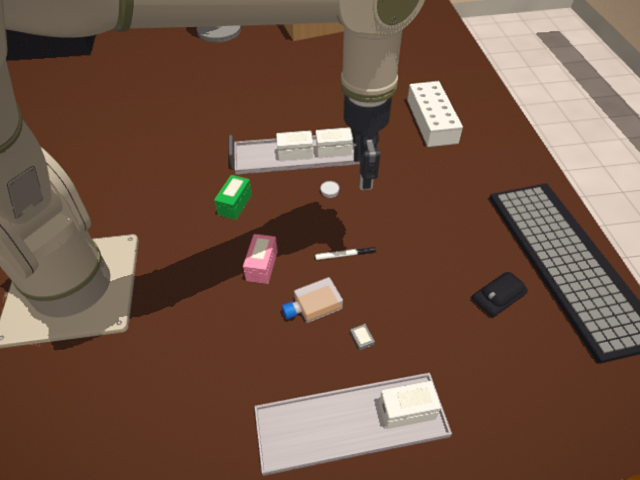

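View pics/top9.png

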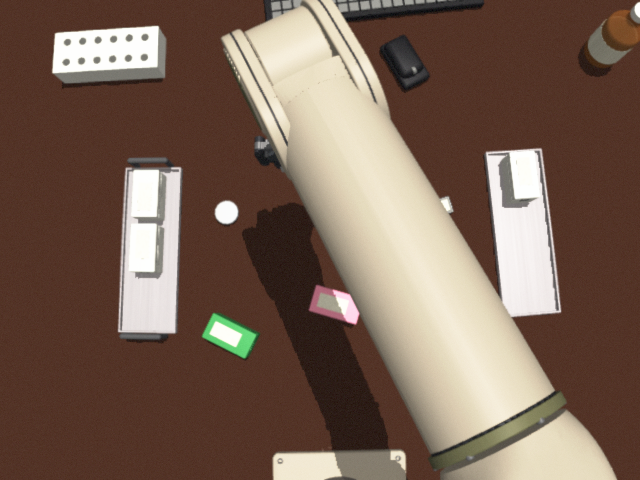

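The side view shows two boxes in the looped tray at (294,146) and (333,142), and one in the plain tray at (410,403). All are upright and flat, with tops near 54 mm. The bystanders are in place and the arm is clear.

```bash
python3 -c "
from workcell import *
print(hand_in())"
```

```text
the job is handed in; nothing more can be done
None
```

All three boxes are sorted and the job is handed in, with the last move ending at about 23 s of the 72 s allowed. `hand_in` gives no verdict, so this rests on my own checks.

| Box (its start in the top view) | Weight felt on lifting | Placed in |
|---|---|---|
| (378,160) | about 1 N, empty | plain tray, end slot farther from the robot |
| (273,168) | about 4 N, full | looped tray, end slot farther from the robot |
| (266,268) | about 4 N, full | looped tray, middle slot |

- **Position and tilt:** top and side views put each box within about 3 mm of its slot centre. Box tops were at about 54 mm, as expected for boxes resting on the tray floor. Tilt was about 0.015 rad or less; one fit, of the empty box from the side view, gave 0.036, still under the 0.08 limit.
- **Bystanders:** the dish, case and flask measured within about 2 mm of where they started. I checked the marker only by eye in the final side view, where it looked unmoved.
- **Disagreements:** the side camera read heights about 2–3 mm lower than the top camera throughout, which is about its calibration error. The second box was pressed with about 13 N at set-down, harder than the 4–5 N of the others, but it was already on the tray floor.

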